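Tip the model barrow into the catch tray

TASK

Take the plain yellow backboard out of the panel rack and press it fully home, upright, into the orange sprung clip across the open end of the catch tray. Only then lift the barrow by its red handle bar and tip it steeply forward over its wheel so that all three castings go into the tray, and lower it gently back onto its legs and let go. Leave the board standing in the clip, and do not disturb the other two panels, the jars or the bottles.

Things in the scene. Friction and masses are not known exactly. Their poses are not given: they have to be found in the camera images.
- handle (a point): centre of the barrow's red round handle bar, 14 mm diameter, 98 mm free along this frame's y between two wooden shafts. At rest 147 mm above the table, 190 mm behind the axle and 75 mm above it; it moves on a 204 mm radius about the axle. It does not spin on the barrow, but a pinch across it from above can pivot round it
- skip (a point): middle of the floor of the barrow's blue skip, 112 mm above the table when at rest, 35 mm behind the axle. Skip 130 mm long, 100 mm wide, side rims 145 mm and back rim 155 mm above the table, open at the nose over the wheel; its back wall is 90 mm from the handle bar. A working model of about 1:5 scale, 0.4 kg
- axle (a point): centre of the wheel axle, 72 mm above the table, fixed on the grey quay block (310 x 130 x 40 mm high, from 275 mm behind to 35 mm ahead of the axle). Frame: x level in the tipping direction (handle to nose), y along the axle, z up. The barrow turns only about this y axis: tipping carries the handle up and forward to +x
- barrow (a joint): tipping angle, rad: 0 standing on its legs, grows as the handle is lifted, end stop 1.4. Needs about 1 to 2 N at the handle; let go, it falls back freely below about 1.0, or on forward to its stop beyond. The castings slide out between about 0.4 and 0.8; 1.3 empties it surely; must pass 1.0
- backboard_center (a point): centre (half-way up) of the plain yellow backboard: 9 mm thick (its x axis), 130 mm wide (y), 100 mm high (z), about 80 g. It stands loose and upright in one of the rack's three slots, foot 6 mm above the table; slot sides reach 20 mm above the table. Either way round will do in the clip
- backboard_foot (a point): middle of the backboard's lower edge, 50 mm under its centre; same axes
- clip (a point): seat of the sprung clip: the point 10 mm above the table where the middle of the board's lower edge must stand. Board thickness along this x (tray to outside), width along y, z up. Two orange jaws, 80 mm along y, 3 mm apart, upright for 18 mm then flaring to a mouth about 20 mm wide, 34 mm above the seat. Each yields 3 mm with 1.5 to 3 N of spring; pressing the board in takes about 5 to 12 N
- tray_floor (a point): centre of the grey catch tray's floor, 5 mm above the table, in front of the barrow's nose. Its x points from barrow to clip; inside 152 mm long from near wall (x = -76 mm) to the board's plane (x = +80 mm), 132 mm wide along y; walls 30 mm high on three sides, the far end closed only by the backboard
- stone_mid (a point): centre of the white cast stone, 30 x 22 x 20 mm, 25 g, starts in the barrow
- brick_mid (a point): centre of the terracotta-coloured cast block, 28 x 24 x 18 mm, 25 g, starts in the barrow
- drum_mid (a point): centre of the wooden column drum, 24 mm diameter, 22 mm high, 25 g, starts in the barrow
- stone: the white stone; origin at the centre of its underside
- brick: the terracotta block; origin at the centre of its underside
- drum: the column drum; origin at the centre of its underside
- house_wall_center (a point): bystander: centre of the brick house wall panel with two windows, same size as the backboard, in another slot of the rack; slots are 55 mm apart
- roof_panel_center (a point): bystander: centre of the grey striped roof panel, same size, in the remaining slot
- paint_jar: bystander: amber jar 36 mm diameter, 45 mm high; origin under its centre
- green_jar: bystander: green jar 40 mm diameter, 50 mm high; origin under its centre
- glue_bottle: bystander: white bottle with orange cap, 44 mm diameter, 130 mm high; origin under its centre
- dropper: bystander: small yellow bottle 28 mm diameter, 75 mm high; origin under its centre
- brush_pot: fixed black pot 68 mm diameter with brushes standing up to 160 mm; origin under its centre
Mind the look-alikes: they are no part of the job. What is meant by the part that bears backboard_center is not blue or purple, and is the larger of those in its own colour.

How it is judged:
By the outcome, as a careful person would: the job done as asked, in the order asked, and still so for the second after the job is handed in, with the robot touching nothing.
It also fails if it takes over 72 s, if anything falls off the work surface, if the arm or the gripper's body presses on something with over 40 N, if the wrist force passes 120 N, or if a joint passes its speed limit or range.

ROBOT

A 7-joint arm with a two-finger parallel gripper is mounted at the origin on the work surface. World frame = base frame: x ahead of the robot, y to its left, z up, the work surface at z = 0. Lengths are in m, angles in rad, forces in N, time in s.
With the tool pointing down it reaches from about 0.425 to 0.925 m from the base axis. Payload 6.8 kg.
Tool frame: the origin (TCP) lies at the very end of the fingers, on their centre line; the grasp point (between the pads) lies 19 mm behind it; z points along the fingers, x is the direction in which the jaws open and shut, and the axes are right-handed (so a half turn about z gives the same grasp; the last joint's range is limited). The gripper opens to 85 mm and grips with 20 to 120 N. Pads are 22 mm wide; open, the fingers measure 114 mm over their backs; the gripper's body (76 mm by 85 mm) begins 54 mm behind the grasp point. The pads swing forward as they close: fully open they stand 13 mm farther back than shut.
Start: joints at [1.093, 0.477, 0.022, 1.555, -0.011, 1.109, -0.083], TCP at [0.244, -0.629, 0.231] pointing down, gripper open.
Joint ranges: [-2.96, 2.96], [-0.34, 2.1], [-1.41, 1.46], [0.24, 2.44], [-1.37, 4.51], [0.17, 1.92], [-2.96, 2.96]. Speed limits (rad/s): [2.39, 2.39, 3.14, 3.14, 3.14, 3.14, 3.14].

INTERFACE

Orientations are given as a rotation vector (axis times angle).
In Python, from bench import r, grab_frame gives the robot as it stands. The module is installed in compiled form; this text tells all that it offers.
- The arm moves only by the tool send_rows, never from a script. Its argument "series" is a list of rows, each a list of 2 entries, a list of its own where there are three numbers: the shift along the tool's x, y, z in m, then the turn, a rotation vector about the tool's x, y, z in units of 5 degrees (1.0 is 5 degrees). A call has 1 to 20 rows; each row shifts and turns the commanded pose from where the row before left it, along the tool's axes as they then stand; what a row does not reach is not made up. A row lasts 1/8 s, in which the tool goes at most 62.5 mm and 10.7 degrees, less where a joint would pass 70% of its speed; a pose out of reach is approached as far as the arm can. A call is refused whole if a number of a shift passes 0.0625 or a number of a turn 1, either way. A call with a gripper value outside its range is refused whole. "fingers" is the closure in counts, from 0 (fully open) to 255 (shut), set as the call begins (left out, the last holds). The fingers move at their own pace and stop on an object; "grip_force" is the grip in N (left out, the last holds). Time passes only in rows, so rows that do not move let the fingers close. It gives the time, the measured TCP pose, the force and the opening at its end, in the units of the state.
- r.get_obs(): the state, without advancing time (a new reading comes with each control period).
- grab_frame(name): name is "side" or "top" or "wrist"; returns a dict with "frame" (384x512x3 uint8, red, green, blue), "fx", "fy", "cx", "cy" (pixels), "origin" and "rotation" of the camera in the world; the wrist camera has in their place "T_tool_cam" (4x4, takes a point from camera to tool coordinates, whose origin is the TCP and whose axes are the tool frame's). Camera axes: x right, y down, z forward; pixel columns grow to the right and rows downward; lengths in m; the calibration is good to about 2 mm. A picture is of the moment at which its call begins: read the wrist's pose just before it. There is no depth.
- r.hand_in(): hands the job in, once; it reports no verdict.
The state is a dict: "clock": time; "joints": joint angles; "qvel": joint speeds; "tau": joint torques, N m; "tcp_pos": TCP position; "orientation": TCP orientation; "contact_force": force on the tool from outside, world axes, zero at the start; "moment": the same for the moment, N m; "grip_width": finger opening in m.
Only numpy, scipy, OpenCV 4.12 (cv2) and the standard library are available. Lean on these libraries where they do the work, as an engineer would, in place of code of your own. Each camera call takes 0.05 s, during which the arm holds its last target.

## Working session

There is one attempt and no reset: what is moved stays moved. The work goes in short steps, Python scripts to look and compute and a tool call to move; the robot and the scene stay as the last step left them, time stands still between calls to the robot, and variables do not carry over. Pictures are saved under pics/ and viewed, and the job is handed in when it is done.

Besides the shell and the picture viewer there is one more tool, called after "Emit:" as a command line: name --argument value ..., lists and objects as JSON in quotes. send_rows: Moves the arm, as the interface text tells. Its arguments: {"type":"object","properties":{"series":{"type":"array"},"fingers":{"type":"number"},"grip_force":{"type":"number"}},"required":["series"]}

```bash
mkdir -p pics; cat > h.py <<'E'
import numpy as np, cv2
from bench import r, grab_frame
from scipy.spatial.transform import Rotation as R
def snap(name, fn):
    o=r.get_obs(); f=grab_frame(name); cv2.imwrite('pics/'+fn+'.png', f['frame'][:,:,::-1])
    if name=='wrist':
        T=np.eye(4);T[:3,:3]=R.from_rotvec(o['orientation']).as_matrix();T[:3,3]=o['tcp_pos']
        C=T@np.array(f['T_tool_cam']); f['origin']=C[:3,3]; f['rotation']=C[:3,:3]
    np.savez('pics/'+fn+'.npz',**{k:np.array(v) for k,v in f.items()})
    return f
def load(fn): return dict(np.load('pics/'+fn+'.npz'))
def ray(f,u,v):
    d=np.array([(u-f['cx'])/f['fx'],(v-f['cy'])/f['fy'],1.]); d=np.array(f['rotation'])@d
    return np.array(f['origin']), d/np.linalg.norm(d)
def onz(f,u,v,z):
    o,d=ray(f,u,v); return o+d*(z-o[2])/d[2]
def tri(*rs):
    A=np.zeros((3,3));b=np.zeros(3)
    for o,d in rs:
        P=np.eye(3)-np.outer(d,d);A+=P;b+=P@o
    p=np.linalg.solve(A,b); return p,[np.linalg.norm((np.eye(3)-np.outer(d,d))@(p-o)) for o,d in rs]
def proj(f,p):
    c=np.array(f['rotation']).T@(np.array(p)-f['origin']); return f['fx']*c[0]/c[2]+f['cx'],f['fy']*c[1]/c[2]+f['cy']
E
python3 - <<'E'
from h import *
o=r.get_obs(); print(o)
for n in ['side','top','wrist']:
    f=snap(n,n+'0'); print(n,f['fx'],f['cx'],f['cy'],f['origin'],f['rotation'])
E
```

```text
{'clock': 0.0, 'joints': array([ 1.09287076,  0.47781449,  0.02234075,  1.55647595, -0.01151668,
        1.10931816, -0.08308887]), 'qvel': array([-8.39741526e-05, -2.28232781e-03, -1.00607743e-06, -5.56179385e-04,
        3.04090525e-03,  9.40194055e-04,  4.63838294e-04]), 'tau': array([-1.32132760e-05, -5.96452975e+01,  1.60813518e+00, -2.81196767e+01,
        1.25167030e-02,  9.43826220e-03,  4.36247979e-05]), 'tcp_pos': array([ 0.24374723, -0.62879637,  0.23030576]), 'orientation': array([-2.59123590e+00,  1.77456094e+00,  2.55317475e-03]), 'contact_force': array([ 1.48902755,  0.0151156 , -0.13831147]), 'moment': array([ 0.02049877, -0.04301878,  0.03470399]), 'grip_width': 0.08505792273247302}
side 374.4096270312875 255.34651647880978 190.703595837609 [0.08374339 0.55312554 0.75738657] [-0.93807931  2.497772   -1.06168554]
top 461.6309805392721 263.1012068095607 190.8033831671783 [0.28228095 0.06227743 1.40658237] [-2.14351183  2.13953564 -0.20546011]
wrist 292.7978210444149 253.231297300889 192.17714198442374 [ 0.32083737 -0.59901768  0.37192473] [[ 0.36177465 -0.8833338  -0.29806123]
 [-0.93226276 -0.34357145 -0.11333497]
 [-0.00229272  0.3188731  -0.94779464]]
```

```bash
sed -i "s/    np.savez/    f['rotation']=np.array(f['rotation'])\n    if f['rotation'].size==3: f['rotation']=R.from_rotvec(f['rotation'].ravel()).as_matrix()\n    np.savez/" h.py
python3 - <<'E'
from h import *
for n in ['side','top','wrist']:
    f=snap(n,n+'0'); cv2.imwrite('pics/'+n+'0b.png',cv2.resize(f['frame'][:,:,::-1],(800,600),interpolation=cv2.INTER_CUBIC))
E
```

```text
(no output)
```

View pics/side0b.png

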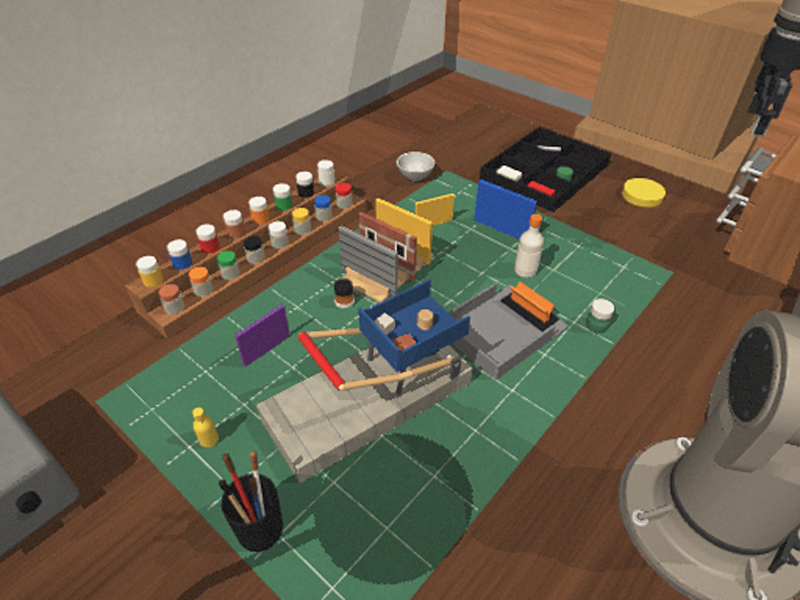

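View pics/top0b.png

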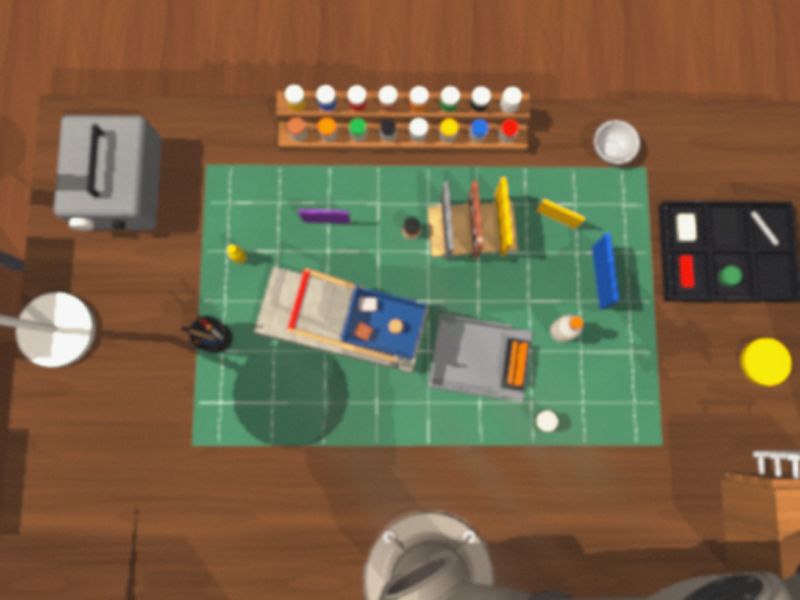

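View pics/wrist0b.png

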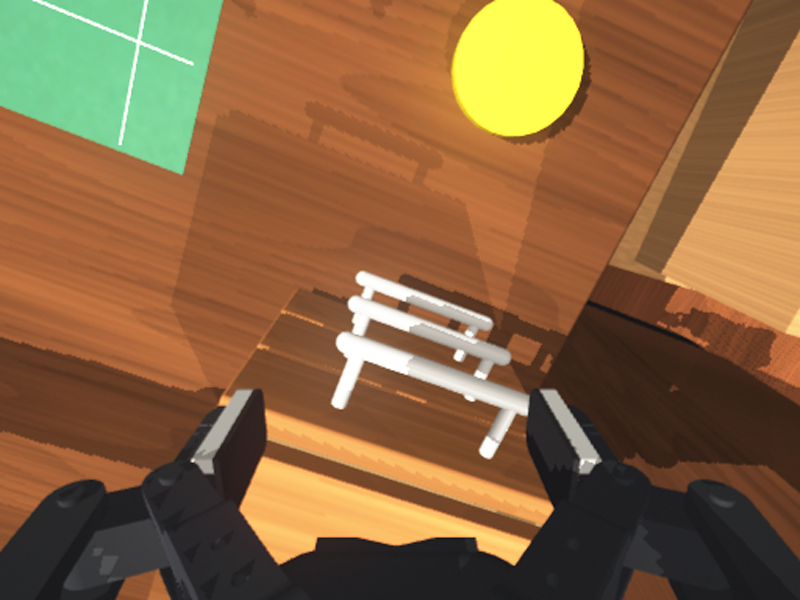

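The top view shows the rack at (475,225) with the yellow board in its right slot at (505,215). The small yellow panel at (560,213) is a decoy. The clip is at (517,363), the tray at (480,357) and the red handle bar at (300,298). Next, a coarse triangulation.

```bash
python3 - <<'E'
from h import *
s=load('side0');t=load('top0')
k=.64
def T(a,b): 
    p,e=tri(ray(s,a[0]*k,a[1]*k),ray(t,b[0]*k,b[1]*k)); print(np.round(p,3),np.round(e,4))
T((377,201),(500,180))   # board top corner far
T((431,235),(511,248))   # board top corner near
T((300,336),(307,271))   # handle far end
T((342,387),(294,328))   # handle near
T((516,288),(513,341))   # clip
T((552,318),(512,387))
T((536,218),(575,323)) # bottle cap
T((602,308),(547,421)) # green jar
T((360,312),(344,345)) 
for p in [(0.6,0,0),(0.6,.1,0),(.7,0,0)]: print(np.array(proj(t,p))/k,np.array(proj(s,p))/k)
E
```

```text
[ 0.734 -0.133  0.105] [0.0005 0.0005]
[ 0.612 -0.155  0.071] [0.0021 0.0021]
[0.55  0.223 0.145] [0.0018 0.0018]
[0.448 0.244 0.137] [0.0007 0.0007]
[ 0.43  -0.162  0.043] [0.0053 0.0053]
[ 0.347 -0.16   0.023] [0.0019 0.0019]
[ 0.458 -0.259  0.129] [0.0001 0.0001]
[ 0.286 -0.22   0.042] [0.0004 0.0004]
[0.435 0.17  0.224] [0.0342 0.0342]
[427.69416279 261.1414034 ] [382.53008293 308.04286043]
[377.60518019 260.90844399] [343.82283157 338.65294354]
[427.50487171 212.82302422] [343.71710467 283.55785595]
```

```bash
cat >> h.py <<'E'
def cur():
    o=r.get_obs(); return np.array(o['tcp_pos']),R.from_rotvec(o['orientation'])
def plan(p,Rt=None,turn_first=True,step=0.06):
    """print tool-frame shift & turn(5deg units) from current measured pose to target"""
    p0,R0=cur(); Rt=Rt or R0
    rv=(R0.inv()*Rt).as_rotvec()/np.radians(5)
    print('turn(units)',np.round(rv,2),'shift in old frame',np.round(R0.inv().apply(p-p0),4),'shift in new frame',np.round(Rt.inv().apply(p-p0),4))
def down(xdir):
    x=np.array([xdir[0],xdir[1],0.]);x/=np.linalg.norm(x);z=np.array([0,0,-1.]);return R.from_matrix(np.c_[x,np.cross(z,x),z])
def st():
    o=r.get_obs();print('t',round(o['clock'],2),'tcp',np.round(o['tcp_pos'],4),'F',np.round(o['contact_force'],2),'w',round(o['grip_width'],4),'q',np.round(o['joints'],3))
    print(np.round(R.from_rotvec(o['orientation']).as_matrix(),3).tolist())
E
python3 - <<'E'
from h import *
st(); print(np.round(np.array(grab_frame('wrist')['T_tool_cam']),3))
plan(np.array([.55,-.2,.33]),down((1,-.1)));plan(np.array([.55,-.2,.33]),down((-.1,1)));plan(np.array([.55,-.2,.33]),down((.1,-1)))
E
```

```text
t 0.3 tcp [ 0.2439 -0.6292  0.231 ] F [-0.1   0.01 -0.03] w 0.0852 q [ 1.093  0.477  0.022  1.556 -0.012  1.109 -0.083]
[[0.361, -0.932, -0.0], [-0.932, -0.361, 0.001], [-0.001, -0.0, -1.0]]
[[ 1.     0.    -0.001 -0.   ]
 [-0.     0.948  0.319 -0.083]
 [ 0.001 -0.319  0.948 -0.142]
 [ 0.     0.     0.     1.   ]]
turn(units) [ -0.     0.   -12.62] shift in old frame [-0.2897 -0.4405 -0.0988] shift in new frame [ 0.2619 -0.4576 -0.0989]
turn(units) [-1.000e-02  0.000e+00 -3.291e+01] shift in old frame [-0.2897 -0.4405 -0.0988] shift in new frame [ 0.3967  0.3473 -0.0989]
turn(units) [0.   0.   3.09] shift in old frame [-0.2897 -0.4405 -0.0988] shift in new frame [-0.3967 -0.3473 -0.0989]
```

```bash
python3 - <<'E'
from h import *
plan(np.array([.5,-.2,.38]),down((.05,-1)))
E
```

```text
turn(units) [0.   0.   3.66] shift in old frame [-0.3078 -0.3939 -0.1488] shift in new frame [-0.4159 -0.2772 -0.1489]
```

Emit:
send_rows --series '[[[0,0,-0.05],[0,0,0.9]],[[0,0,-0.05],[0,0,0.9]],[[0,0,-0.05],[0,0,0.9]],[[0,0,0],[0,0,0.96]],[[-0.052,-0.035,0],[0,0,0]],[[-0.052,-0.035,0],[0,0,0]],[[-0.052,-0.035,0],[0,0,0]],[[-0.052,-0.035,0],[0,0,0]],[[-0.052,-0.035,0],[0,0,0]],[[-0.052,-0.035,0],[0,0,0]],[[-0.052,-0.035,0],[0,0,0]],[[-0.052,-0.035,0],[0,0,0]],[[0,0,0],[0,0,0]],[[0,0,0],[0,0,0]]]'

```text
clock: 2.1
tcp_pos: [0.5017, -0.2015, 0.3812]
orientation: [2.276, -2.164, 0.0]
contact_force: [-1.0, -1.0, -0.3]
grip_width: 0.0856
```

```bash
python3 - <<'E'
from h import *
st(); f=snap('wrist','w1'); cv2.imwrite('pics/w1b.png',cv2.resize(f['frame'][:,:,::-1],(800,600),interpolation=cv2.INTER_CUBIC))
E
```

```text
t 2.1 tcp [ 0.5017 -0.2015  0.3812] F [-1.03 -1.04 -0.34] w 0.0856 q [ 0.445  0.157 -0.205  1.659  0.033  1.33  -1.286]
[[0.05, -0.999, -0.0], [-0.999, -0.05, -0.001], [0.001, 0.0, -1.0]]
```

View pics/w1b.png

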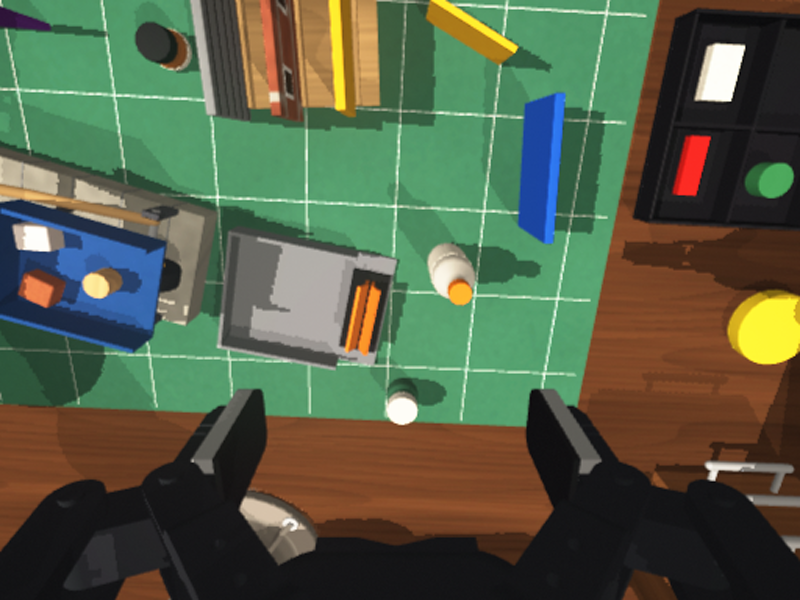

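The wrist view shows the clip at about (363,315), the tray, and the board's near end at (345,110) at the top edge. I'll take a second view farther left and out.

Emit:
send_rows --series '[[[-0.05,-0.03,0],[0,0,0]],[[-0.05,-0.03,0],[0,0,0]],[[-0.05,-0.03,0],[0,0,0]],[[-0.05,-0.03,0],[0,0,0]],[[0,0,0],[0,0,0]],[[0,0,0],[0,0,0]]]'

```text
clock: 2.9
tcp_pos: [0.6116, 0.0025, 0.381]
orientation: [2.273, -2.167, 0.001]
contact_force: [0.3, -0.6, 0.6]
grip_width: 0.0858
```

```bash
python3 - <<'E'
from h import *
st(); f=snap('wrist','w2'); cv2.imwrite('pics/w2b.png',cv2.resize(f['frame'][:,:,::-1],(800,600),interpolation=cv2.INTER_CUBIC))
E
```

```text
t 2.9 tcp [0.6116 0.0025 0.381 ] F [ 0.32 -0.61  0.62] w 0.0858 q [ 0.149  0.296 -0.333  1.492  0.099  1.371 -1.714]
[[0.048, -0.999, -0.001], [-0.999, -0.048, -0.001], [0.001, 0.001, -1.0]]
```

View pics/w2b.png

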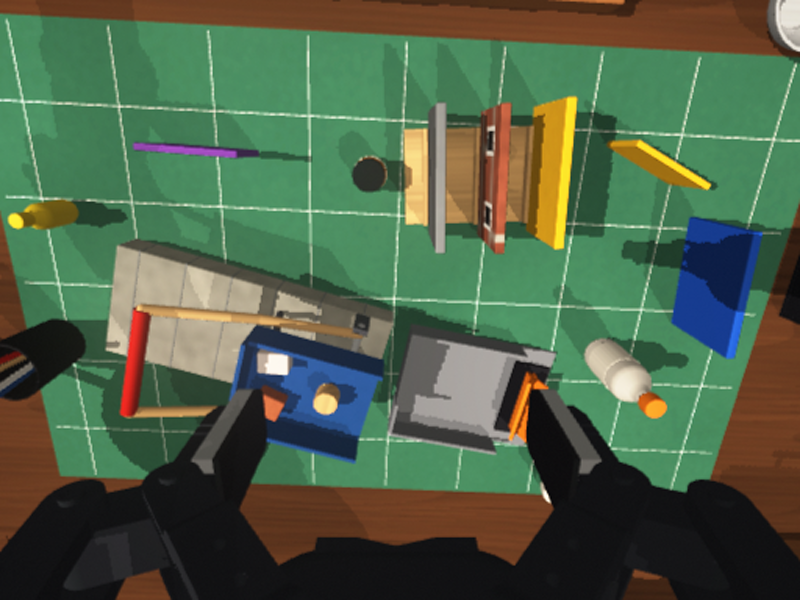

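```bash
python3 - <<'E'
from h import *
def crop(fn,x0,y0,w,h,s):
    return cv2.resize(load(fn)['frame'][y0:y0+h,x0:x0+w,::-1],None,fx=s,fy=s,interpolation=cv2.INTER_NEAREST)
a=crop('w2',325,50,66,120,5); b=crop('w1',205,0,30,80,5);c=crop('w1',205,145,60,90,5)
H=600;out=np.zeros((H,800,3),np.uint8)
x=0
for i in (a,c): out[:i.shape[0],x:x+i.shape[1]]=i; x+=i.shape[1]+5
out[:400,x:x+150]=b[:400]
cv2.imwrite('pics/c1.png',out)
E
```

```text
(no output)
```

View pics/c1.png

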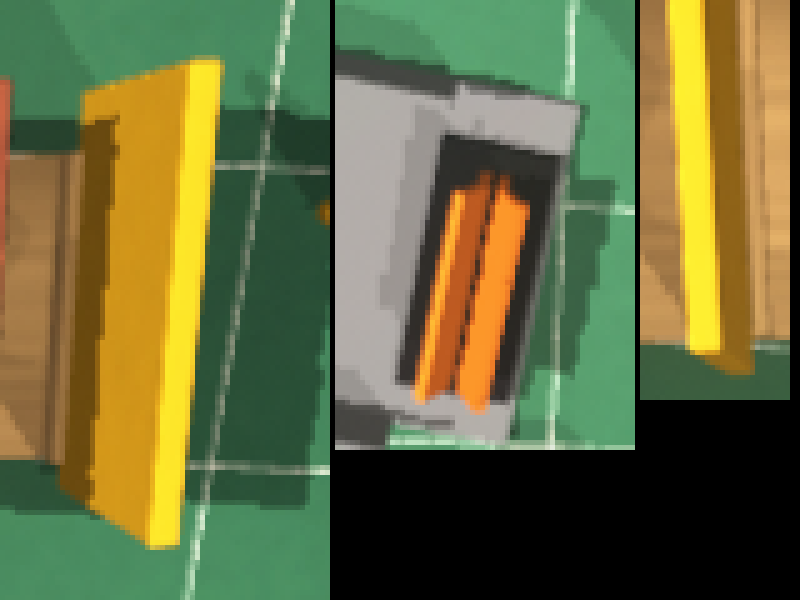

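```bash
python3 - <<'E'
from h import *
def topmask(fn,x0,y0,x1,y1):
    F=load(fn)['frame'].astype(int); m=((F[...,0]>235)&(F[...,1]>200)&(F[...,2]<110)).astype(np.uint8)
    M=np.zeros_like(m);M[y0:y1,x0:x1]=m[y0:y1,x0:x1];return M
def rect(fn,*b):
    M=topmask(fn,*b); ys,xs=np.nonzero(M); rc=cv2.minAreaRect(np.c_[xs,ys].astype(np.float32)); 
    print(fn,M.sum(),rc); return M,rc
w2=load('w2');w1=load('w1')
M2,r2=rect('w2',325,50,380,170)
c=np.array(r2[0]);
# ends of axis
ys,xs=np.nonzero(M2);P=np.c_[xs,ys].astype(float)
def axis(P):
    m=P.mean(0);u,s,v=np.linalg.svd(P-m);d=v[0]*np.sign(v[0][1]);t=(P-m)@d;return m,d,t.min()-.3,t.max()+.3
m,d,a,b=axis(P)
far2,near2=m+d*a,m+d*b;print('w2',far2,near2)
M1,r1=rect('w1',205,0,235,80);ys,xs=np.nonzero(M1);P=np.c_[xs,ys].astype(float)
m,d,a,b=axis(P);near1=m+d*b;print('w1',near1)
p,e=tri(ray(w2,*near2),ray(w1,*near1));print('near top',p,e)
for z in (.106,p[2]): print(onz(w2,*far2,z),onz(w2,*near2,z),onz(w1,*near1,z))
# side & top
for n in ('top0','side0'):
    F=load(n);print(n,[proj(F,onz(w2,*q,.106)) for q in (far2,near2)])
E
```

```text
w2 549 ((361.3155822753906, 110.0286865234375), (5.884822845458984, 96.69216918945312), 5.19442892074585)
w2 [365.72349864  61.58484675] [357.07259354 158.48622467]
w1 422 ((215.47230529785156, 34.50154495239258), (69.39300537109375, 6.101703643798828), 86.8201675415039)
w1 [217.64651408  69.44218725]
near top [ 0.61187804 -0.1482168   0.10380168] [np.float64(7.144306535059224e-06), np.float64(7.144306534944431e-06)]
[ 0.74046103 -0.13795561  0.106     ] [ 0.61230348 -0.14739882  0.106     ] [ 0.61173881 -0.14847564  0.106     ]
[ 0.74070581 -0.13872034  0.10380168] [ 0.61187176 -0.1482134   0.10380168] [ 0.61188433 -0.14822019  0.10380168]
top0 [(np.float64(321.77971045124985), np.float64(112.98179134376679)), (np.float64(325.96826421585024), np.float64(155.1930003606471))]
side0 [(np.float64(240.5687543728139), np.float64(126.73643571411938)), (np.float64(275.4005694656566), np.float64(142.1480854159938))]
```

```bash
python3 - <<'E'
from h import *
def om(fn,box):
    F=cv2.cvtColor(load(fn)['frame'],cv2.COLOR_RGB2HSV);m=((F[...,0]>=6)&(F[...,0]<=16)&(F[...,1]>190)&(F[...,2]>120)).astype(np.uint8)
    M=np.zeros_like(m);x0,y0,x1,y1=box;M[y0:y1,x0:x1]=m[y0:y1,x0:x1];return M
for fn,box in (('w1',(210,170,250,235)),('w2',(320,230,350,290)),('top0',(315,210,345,255)),('side0',(320,175,362,212))):
    M=om(fn,box);ys,xs=np.nonzero(M);rc=cv2.minAreaRect(np.c_[xs,ys].astype(np.float32))
    f=load(fn);bx=cv2.boxPoints(rc);print(fn,M.sum(),rc)
    for q in bx: print('   ',np.round(q,1),np.round(onz(f,*q,.044),4))
    print('  c',np.round(onz(f,*rc[0],.044),4),np.round(onz(f,*rc[0],.02),4))
    i=load(fn)['frame'][:,:,::-1].copy();x0,y0,x1,y1=box
    cc=i[y0-5:y1+5,x0-5:x1+5];mm=cc.copy();mm[M[y0-5:y1+5,x0-5:x1+5]>0]=(255,0,255)
    cv2.imwrite(f'pics/o_{fn}.png',cv2.resize(np.hstack([cc,mm]),None,fx=7,fy=7,interpolation=0))
E
```

```text
w1 552 ((231.95120239257812, 202.5609893798828), (15.505154609680176, 45.397972106933594), 12.094757080078125)
    [219.6 223.1] [ 0.3616 -0.1478  0.044 ]
    [229.1 178.7] [ 0.445  -0.1628  0.044 ]
    [244.3 182. ] [ 0.4406 -0.1888  0.044 ]
    [234.8 226.4] [ 0.3566 -0.1751  0.044 ]
  c [ 0.402  -0.1688  0.044 ] [ 0.3929 -0.1674  0.02  ]
w2 319 ((336.6292419433594, 260.63385009765625), (14.92143440246582, 42.93378829956055), 19.440034866333008)
    [322.4 278.4] [ 0.3652 -0.1418  0.044 ]
    [336.7 237.9] [ 0.4524 -0.1571  0.044 ]
    [350.8 242.9] [ 0.4436 -0.1842  0.044 ]
    [336.5 283.4] [ 0.3554 -0.1702  0.044 ]
  c [ 0.4053 -0.1635  0.044 ] [ 0.3908 -0.172   0.02  ]
top0 237 ((330.8500061035156, 232.54998779296875), (9.192388534545898, 26.587217330932617), 8.130102157592773)
    [324.4 245.1] [ 0.3558 -0.1465  0.044 ]
    [328.2 218.7] [ 0.4337 -0.1595  0.044 ]
    [337.3 220. ] [ 0.4299 -0.1865  0.044 ]
    [333.5 246.4] [ 0.3521 -0.1733  0.044 ]
  c [ 0.3927 -0.1664  0.044 ] [ 0.3946 -0.1705  0.02  ]
side0 197 ((339.7060546875, 192.25804138183594), (30.29461669921875, 11.510688781738281), 34.695152282714844)
    [324.  188.4] [ 0.4289 -0.1376  0.044 ]
    [330.5 178.9] [ 0.4366 -0.1826  0.044 ]
    [355.4 196.1] [ 0.348  -0.1683  0.044 ]
    [348.9 205.6] [ 0.3429 -0.1257  0.044 ]
  c [ 0.388  -0.1531  0.044 ] [ 0.3983 -0.1769  0.02  ]
```

View pics/o_w1.png

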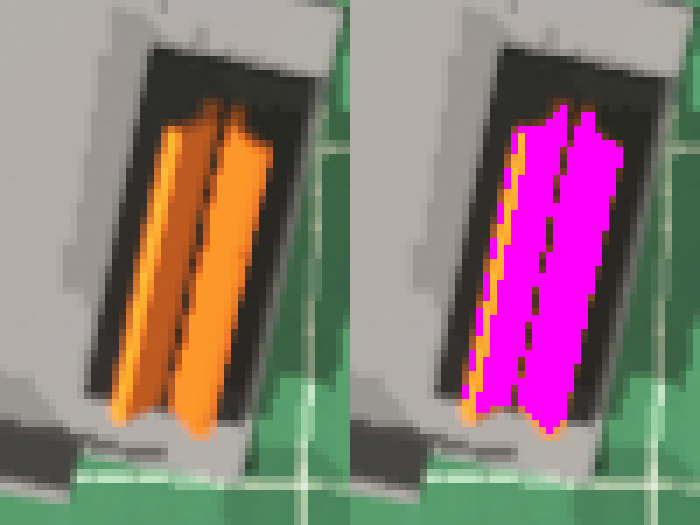

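View pics/o_side0.png

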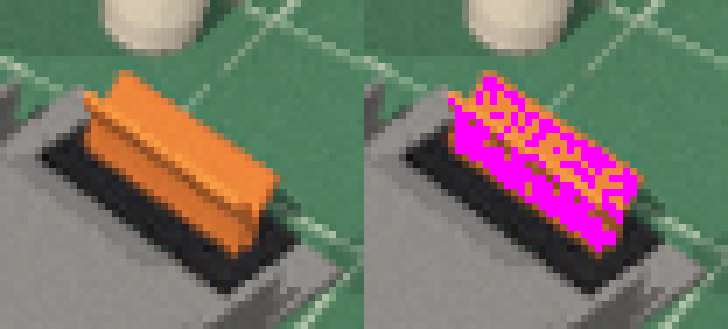

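View pics/o_top0.png

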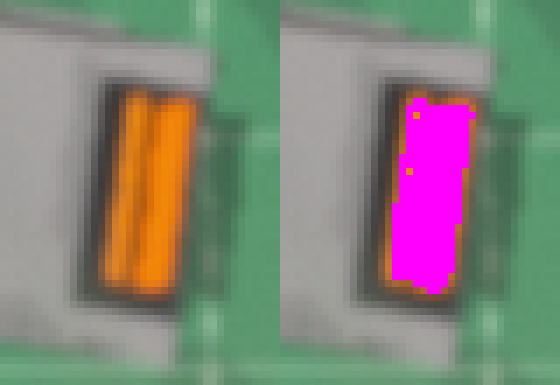

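```bash
python3 - <<'E'
from h import *
w=load('w1');s=load('side0');t=load('top0')
W=[(228.1,182.4),(220.5,224.5),(243.5,185.9),(234.8,226.6)]
S=[(327,182.8),(349.5,198.8),(332,179.8),(354.2,195.2)]
T=[(326.9,217.8),(324.2,245.6),(337.8,218.1),(333.8,246.9)]
P=[]
for a,b,c in zip(W,S,T):
    p,e=tri(ray(w,*a),ray(s,*b),ray(t,*c));p2,e2=tri(ray(w,*a),ray(s,*b));P.append(onz(w,*a,.044));print(np.round(p,4),np.round(e,4),np.round(p2,4),np.round(e2,4),'w@.044',np.round(P[-1],4))
P=np.array(P);print('centre',P.mean(0),'dir',(P[0]-P[1]+P[2]-P[3])/2)
E
```

```text
[ 0.4365 -0.1595  0.0435] [0.0023 0.0029 0.0037] [ 0.4368 -0.1621  0.043 ] [0.0016 0.0016] w@.044 [ 0.4384 -0.1612  0.044 ]
[ 0.3557 -0.1485  0.0416] [0.0021 0.002  0.0026] [ 0.3566 -0.15    0.0416] [0.0014 0.0014] w@.044 [ 0.359  -0.1495  0.044 ]
[ 0.4341 -0.1879  0.0401] [0.0018 0.0012 0.0023] [ 0.4329 -0.1872  0.0398] [0.0008 0.0008] w@.044 [ 0.4335 -0.1877  0.044 ]
[ 0.3528 -0.1749  0.0384] [0.0006 0.0016 0.0021] [ 0.3541 -0.1748  0.0389] [0.0003 0.0003] w@.044 [ 0.3562 -0.1752  0.044 ]
centre [ 0.39677323 -0.16839622  0.044     ] dir [ 7.83870681e-02 -1.21468602e-02 -2.77555756e-17]
```

```bash
python3 - <<'E'
from h import *
plan(np.array([.6914,-.1418,.18]),down((.074,-.997)))
E
```

```text
turn(units) [ 0.   -0.02 -0.31] shift in old frame [ 0.1469 -0.0733  0.2014] shift in new frame [ 0.1492 -0.0691  0.2012]
```

Emit:
send_rows --series '[[[0,0,0],[0,-0.02,-0.31]],[[0.05,-0.023,0.03],[0,0,0]],[[0.05,-0.023,0.03],[0,0,0]],[[0.049,-0.023,0.03],[0,0,0]],[[0,0,0.04],[0,0,0]],[[0,0,0.04],[0,0,0]],[[0,0,0.03],[0,0,0]],[[0,0,0],[0,0,0]],[[0,0,0],[0,0,0]]]' --fingers 135 --grip_force 60

```text
clock: 4.08
tcp_pos: [0.6925, -0.1388, 0.183]
orientation: [-2.303, 2.133, -0.001]
contact_force: [0.4, 0.3, -0.2]
grip_width: 0.0404
```

```bash
python3 - <<'E'
from h import *
st(); plan(np.array([.6914,-.1418,.074]),down((.074,-.997))); f=snap('wrist','w3'); cv2.imwrite('pics/w3b.png',cv2.resize(f['frame'][:,:,::-1],(800,600),interpolation=cv2.INTER_CUBIC))
E
```

```text
t 4.08 tcp [ 0.6925 -0.1388  0.183 ] F [ 0.37  0.31 -0.15] w 0.0404 q [ 0.285  0.584 -0.262  1.503  0.162  1.073 -1.507]
[[0.077, -0.997, 0.002], [-0.997, -0.077, 0.001], [-0.001, -0.002, -1.0]]
turn(units) [-0.02  0.01  0.03] shift in old frame [0.0031 0.0016 0.109 ] shift in new frame [0.0029 0.0013 0.109 ]
```

View pics/w3b.png

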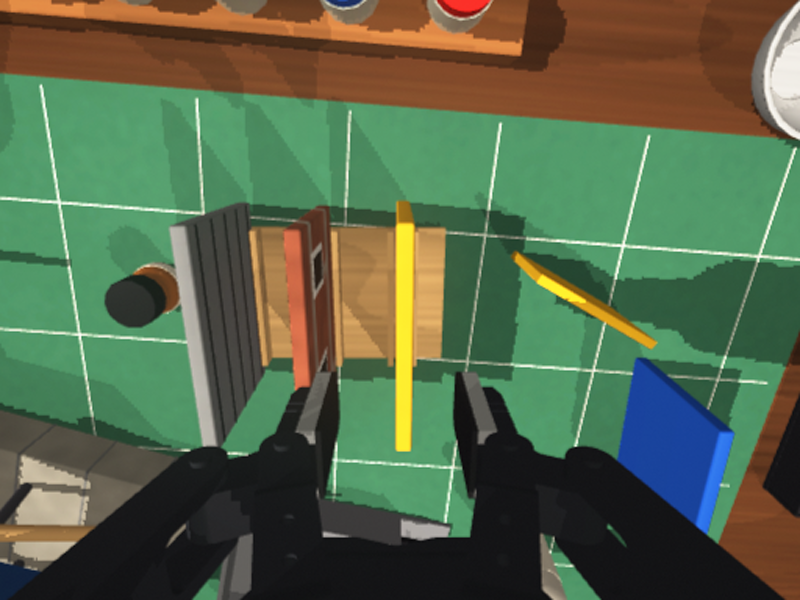

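The board's top edge runs between the fingers at about column 404, against a finger centre of about 397. I'll shift 3 mm and descend.

Emit:
send_rows --series '[[[0.003,0.0015,0.02],[0,0,0]],[[0,0,0.03],[0,0,0]],[[0,0,0.03],[0,0,0]],[[0,0,0.027],[0,0,0]],[[0,0,0],[0,0,0]],[[0,0,0],[0,0,0]]]'

```text
clock: 4.88
tcp_pos: [0.6912, -0.141, 0.0752]
orientation: [-2.304, 2.133, 0.0]
contact_force: [0.7, 0.4, 0.5]
grip_width: 0.0402
```

Emit:
send_rows --series '[[[0,0,0],[0,0,0]],[[0,0,0],[0,0,0]],[[0,0,0],[0,0,0]],[[0,0,0],[0,0,0]],[[0,0,0],[0,0,0]]]' --fingers 255

```text
clock: 5.5
tcp_pos: [0.6916, -0.1414, 0.0756]
orientation: [-2.304, 2.133, -0.002]
contact_force: [-0.1, -2.2, 7.1]
grip_width: 0.0084
```

Emit:
send_rows --series '[[[0,0,-0.02],[0,0,0]],[[0,0,-0.03],[0,0,0]],[[0,0,-0.045],[0,0,0]],[[0,0,-0.045],[0,0,0]],[[0,0,-0.045],[0,0,0]],[[0,0,0],[0,0,0]],[[0,0,0],[0,0,0]]]'

```text
clock: 6.38
tcp_pos: [0.69, -0.1407, 0.2592]
orientation: [-2.305, 2.133, 0.003]
contact_force: [-0.8, -0.2, -1.4]
grip_width: 0.0083
```

```bash
python3 - <<'E'
from h import *
st(); 
for n in ('wrist','side'):
  f=snap(n,n+'4'); cv2.imwrite(f'pics/{n}4b.png',cv2.resize(f['frame'][:,:,::-1],(800,600),interpolation=cv2.INTER_CUBIC))
E
```

```text
t 6.38 tcp [ 0.69   -0.1407  0.2592] F [-0.75 -0.15 -1.38] w 0.0083 q [ 0.292  0.522 -0.269  1.428  0.14   1.212 -1.485]
[[0.078, -0.997, -0.001], [-0.997, -0.078, 0.002], [-0.002, 0.001, -1.0]]
```

View pics/wrist4b.png

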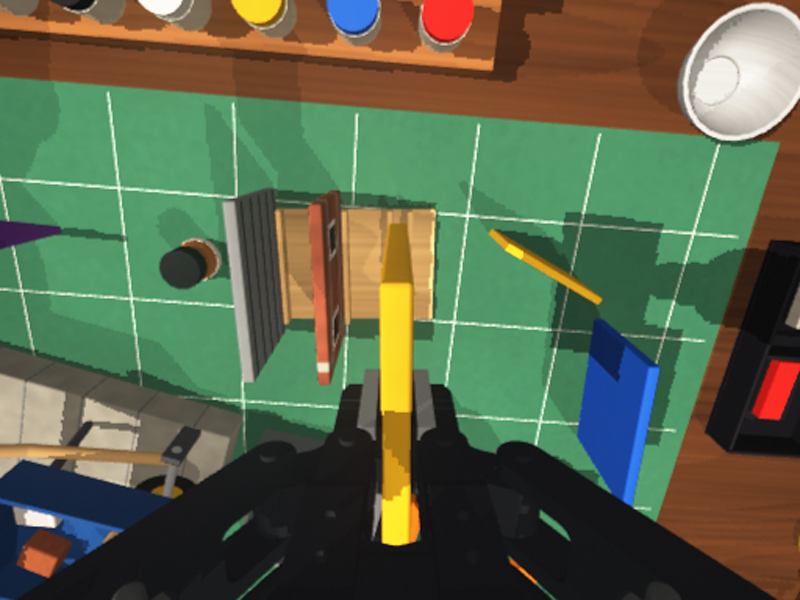

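View pics/side4b.png

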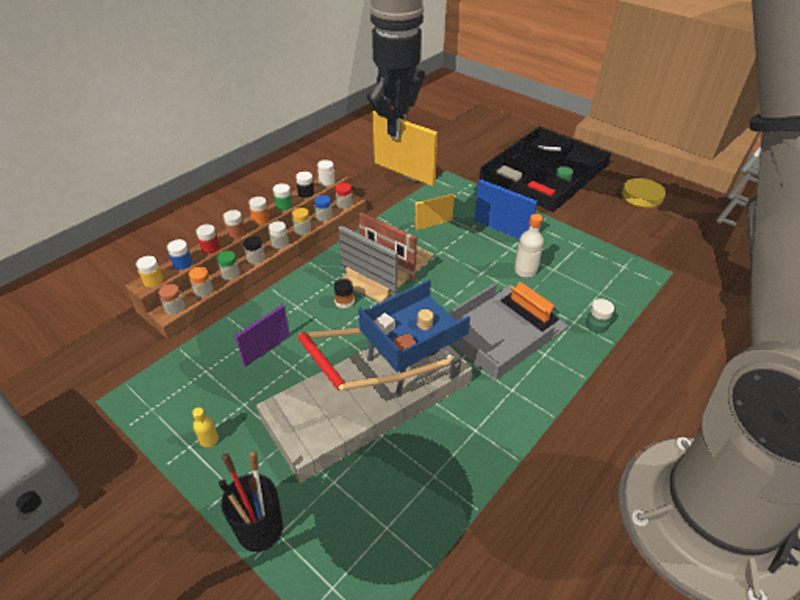

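```bash
python3 - <<'E'
from h import *
plan(np.array([.4113,-.1708,.15]),down((-.153,-.988)))
E
```

```text
turn(units) [0.03 0.02 2.65] shift in old frame [0.0085 0.2795 0.1085] shift in new frame [0.0722 0.2704 0.1078]
```

Emit:
send_rows --series '[[[0,0,0],[0.03,0.02,0.9]],[[0,0,0],[0,0,0.9]],[[0,0,0],[0,0,0.85]],[[0.012,0.045,0],[0,0,0]],[[0.012,0.045,0],[0,0,0]],[[0.012,0.045,0],[0,0,0]],[[0.012,0.045,0],[0,0,0]],[[0.012,0.045,0],[0,0,0]],[[0.012,0.045,0],[0,0,0]],[[0,0,0.03],[0,0,0]],[[0,0,0.04],[0,0,0]],[[0,0,0.03],[0,0,0]],[[0,0,0],[0,0,0]],[[0,0,0],[0,0,0]]]'

```text
clock: 8.22
tcp_pos: [0.4133, -0.1709, 0.1591]
orientation: [-2.043, 2.384, -0.003]
contact_force: [0.1, -0.1, -0.4]
grip_width: 0.0079
```

```bash
python3 - <<'E'
from h import *
st(); plan(np.array([.4113,-.1708,.15]),down((-.153,-.988)))
ims=[]
for n in ('wrist','side','top'):
  f=snap(n,n+'5'); ims.append(f['frame'][:,:,::-1])
cv2.imwrite('pics/wrist5b.png',cv2.resize(ims[0],(800,600),interpolation=cv2.INTER_CUBIC))
a=cv2.resize(ims[1][110:230,270:430],(800,600),interpolation=cv2.INTER_NEAREST)
cv2.imwrite('pics/side5b.png',a)
cv2.imwrite('pics/top5b.png',cv2.resize(ims[2][180:270,270:390],(800,600),interpolation=cv2.INTER_NEAREST))
E
```

```text
t 8.22 tcp [ 0.4133 -0.1709  0.1591] F [ 0.06 -0.05 -0.45] w 0.0079 q [ 0.455  0.208 -0.226  2.141  0.064  0.796 -1.535]
[[-0.153, -0.988, 0.003], [-0.988, 0.153, 0.0], [-0.001, -0.003, -1.0]]
turn(units) [-0.03  0.01 -0.  ] shift in old frame [0.0002 0.0021 0.0091] shift in new frame [0.0002 0.002  0.0091]
```

View pics/wrist5b.png

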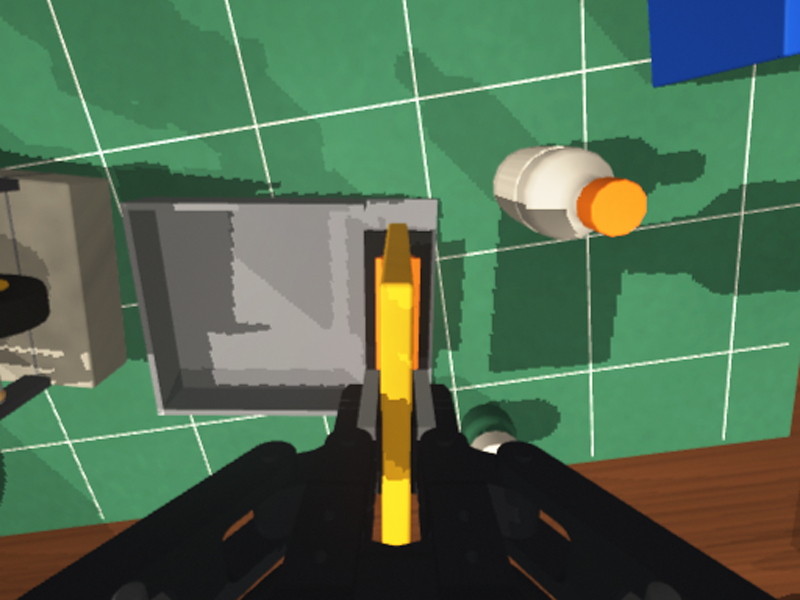

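View pics/side5b.png

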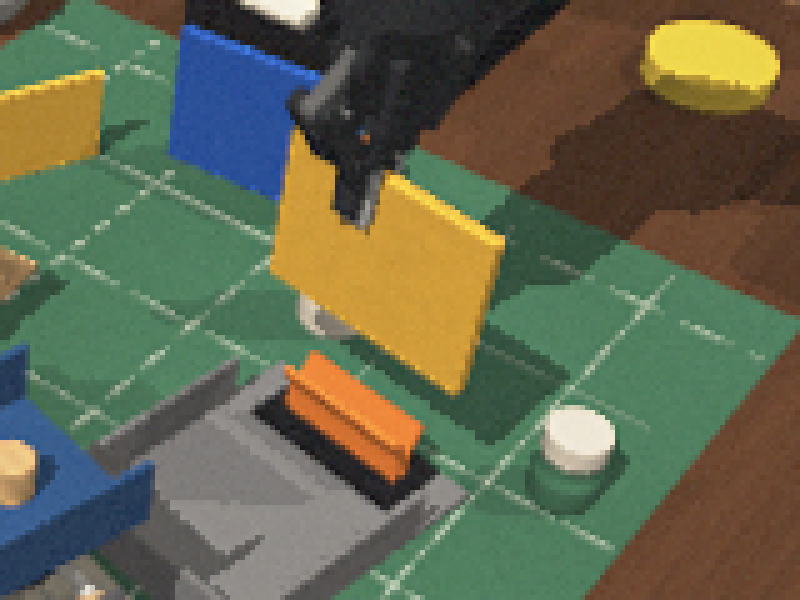

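View pics/top5b.png

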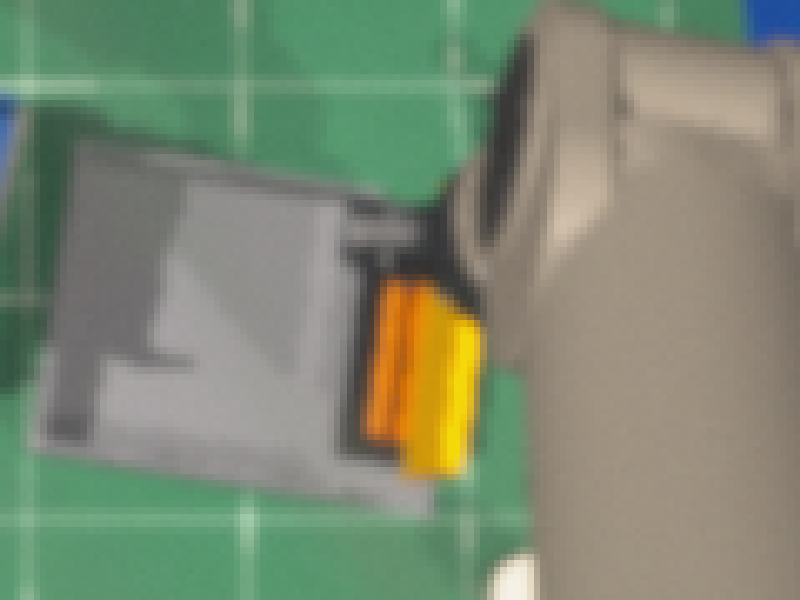

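```bash
python3 - <<'E'
from h import *
f=load('wrist5');p,Rc=cur()
k=.64
# far top edge end & near end at z=tcp+.0304
zt=p[2]+.0304
a=onz(f,398*k-.3,283*k-.3,zt);b=onz(f,398*k-.3,545*k-.3,zt);print(a,b,np.linalg.norm(a-b))
# far bottom corner of board face at z=tcp-.0696
c=onz(f,398*k-.3,224*k-.3,p[2]-.0696);print(c)
# tray outer corners far end (375..438,200) & jaws far ends (377,258),(418,258) z=.044
for q in ((377,258),(419,258)): print('jaw',onz(f,q[0]*k,q[1]*k,.044))
for q in ((122,204),(158,414),(365,200),): print('tray',onz(f,q[0]*k,q[1]*k,.035))
for q in ((438,200),): print('tray base?',onz(f,q[0]*k,q[1]*k,.01),onz(f,q[0]*k,q[1]*k,.035))
s=load('side5')
print((a+b)/2)
E
```

```text
[ 0.46258652 -0.17853532  0.19004274] [ 0.37887826 -0.16569551  0.19004274] 0.08468727187140372
[ 0.46169061 -0.1786386   0.09004274]
jaw [ 0.43679513 -0.16300568  0.044     ]
jaw [ 0.43311715 -0.1868345   0.044     ]
tray [ 0.48825607 -0.02316888  0.035     ]
tray [3.51920432e-01 6.61435336e-05 3.50000000e-02]
tray [ 0.46921164 -0.16113781  0.035     ]
tray base? [ 0.45987115 -0.20411513  0.01      ] [ 0.46284817 -0.20231409  0.035     ]
[ 0.42073239 -0.17211542  0.19004274]
```

The board is centred over the jaws: orange shows equally left (376–385) and right (411–420). I'll lower to the mouth, then press.

Emit:
send_rows --series '[[[0,0.002,0.015],[0,0,0]],[[0,0,0.015],[0,0,0]],[[0,0,0.01],[0,0,0]],[[0,0,0.008],[0,0,0]],[[0,0,0],[0,0,0]],[[0,0,0],[0,0,0]]]' --grip_force 90

```text
clock: 9.12
tcp_pos: [0.4114, -0.1706, 0.1107]
orientation: [-2.043, 2.384, -0.003]
contact_force: [0.7, 0.6, -0.6]
grip_width: 0.0076
```

Emit:
send_rows --series '[[[0,0,0.005],[0,0,0]],[[0,0,0.005],[0,0,0]],[[0,0,0.005],[0,0,0]],[[0,0,0.005],[0,0,0]],[[0,0,0],[0,0,0]]]'

```text
clock: 9.75
tcp_pos: [0.4114, -0.1705, 0.0901]
orientation: [-2.043, 2.384, -0.003]
contact_force: [2.5, -0.4, -3.5]
grip_width: 0.0078
```

Emit:
send_rows --series '[[[0,0,0.003],[0,0,0]],[[0,0,0.003],[0,0,0]],[[0,0,0.003],[0,0,0]],[[0,0,0],[0,0,0]]]'

```text
clock: 10.25
tcp_pos: [0.411, -0.1705, 0.0811]
orientation: [-2.043, 2.384, -0.002]
contact_force: [0.8, -1.0, -4.8]
grip_width: 0.0077
```

```bash
python3 - <<'E'
from h import *
st()
for n in ('side',):
  f=snap(n,n+'6'); 
  cv2.imwrite('pics/side6b.png',cv2.resize(f['frame'][110:230,270:430,::-1],(800,600),interpolation=cv2.INTER_NEAREST))
E
```

```text
t 10.25 tcp [ 0.411  -0.1705  0.0811] F [ 0.8  -1.03 -4.84] w 0.0077 q [ 0.432  0.338 -0.208  2.206  0.119  0.606 -1.587]
[[-0.153, -0.988, 0.002], [-0.988, 0.153, 0.0], [-0.001, -0.002, -1.0]]
```

View pics/side6b.png

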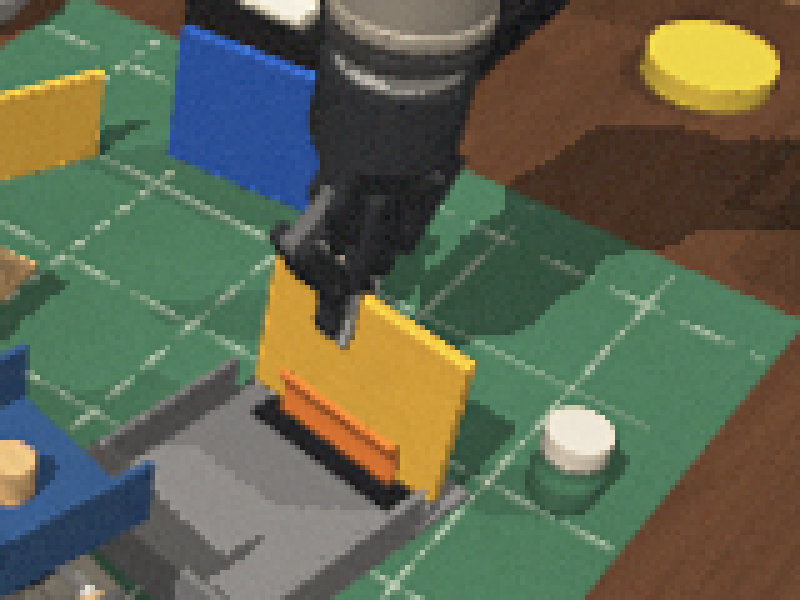

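Emit:
send_rows --series '[[[0,0,0.002],[0,0,0]],[[0,0,0.001],[0,0,0]],[[0,0,0],[0,0,0]]]'

```text
clock: 10.68
tcp_pos: [0.4112, -0.1707, 0.0795]
orientation: [-2.043, 2.385, -0.003]
contact_force: [-4.7, 1.0, 16.4]
grip_width: 0.0076
```

Emit:
send_rows --series '[[[0,0,0.001],[0,0,0]],[[0,0,0],[0,0,0]],[[0,0,0],[0,0,0]]]'

```text
clock: 11.05
tcp_pos: [0.4113, -0.1707, 0.0795]
orientation: [-2.043, 2.385, -0.003]
contact_force: [-8.0, 3.1, 30.2]
grip_width: 0.0076
```

Fz rose from 16 to 30 N with the TCP still at 0.0795 m, so it is against a hard stop: foot about 0.010 m, fully seated. I'll relax the push and release with a small opening.

Emit:
send_rows --series '[[[0,0,-0.002],[0,0,0]],[[0,0,0],[0,0,0]]]'

```text
clock: 11.3
tcp_pos: [0.4111, -0.1706, 0.0796]
orientation: [-2.043, 2.384, -0.003]
contact_force: [-0.9, 0.0, 6.4]
grip_width: 0.0076
```

Emit:
send_rows --series '[[[0,0,0],[0,0,0]],[[0,0,0],[0,0,0]],[[0,0,0],[0,0,0]],[[0,0,-0.02],[0,0,0]],[[0,0,-0.05],[0,0,0]],[[0,0,-0.06],[0,0,0]],[[0,0,-0.06],[0,0,0]],[[0,0,-0.06],[0,0,0]],[[0,0,0],[0,0,0]]]' --fingers 165

```text
clock: 12.42
tcp_pos: [0.4131, -0.1712, 0.3343]
orientation: [-2.04, 2.38, -0.016]
contact_force: [0.4, 0.6, -0.5]
grip_width: 0.0304
```

```bash
python3 - <<'E'
from h import *
st()
for n in ('side','wrist'):
  f=snap(n,n+'7'); 
  cv2.imwrite(f'pics/{n}7b.png',cv2.resize(f['frame'][110:230,270:430,::-1] if n=='side' else f['frame'][:,:,::-1],(800,600),interpolation=cv2.INTER_NEAREST))
E
```

```text
t 12.43 tcp [ 0.4131 -0.1712  0.3343] F [ 0.43  0.57 -0.53] w 0.0304 q [ 0.483  0.007 -0.23   1.926  0.002  1.196 -1.472]
[[-0.153, -0.988, 0.012], [-0.988, 0.153, -0.003], [0.001, -0.012, -1.0]]
```

View pics/side7b.png

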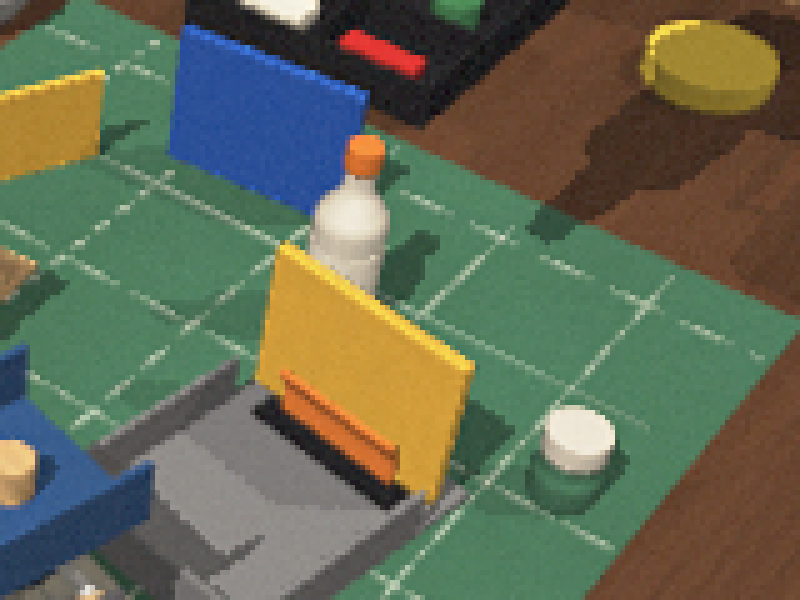

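View pics/wrist7b.png

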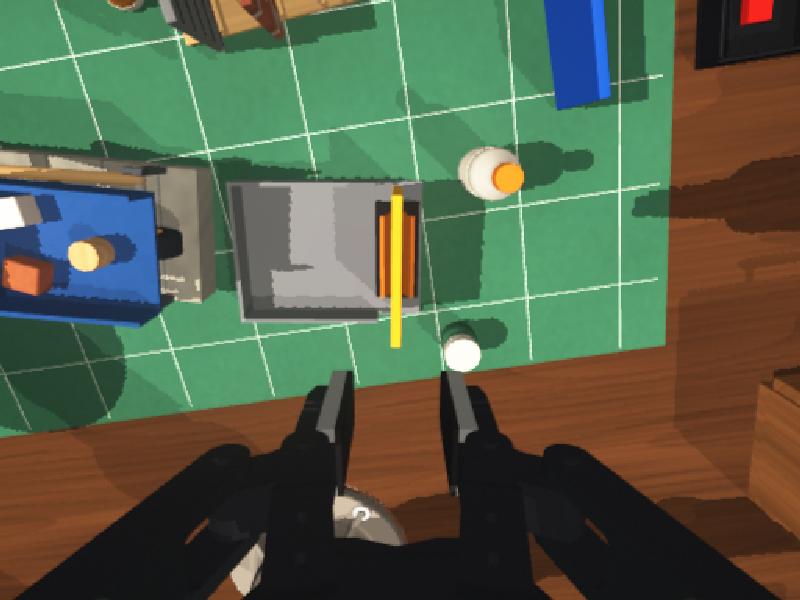

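The board stands upright and centred in the clip. Next is the handle.

```bash
python3 - <<'E'
from h import *
E={}
for fn,box in (('w2',(70,180,105,275)),('side0',(180,205,230,255)),('top0',(180,165,205,215))):
    f=load(fn);H=cv2.cvtColor(f['frame'],cv2.COLOR_RGB2HSV);m=(((H[...,0]<6)|(H[...,0]>172))&(H[...,1]>200)&(H[...,2]>110)).astype(np.uint8)
    x0,y0,x1,y1=box;M=np.zeros_like(m);M[y0:y1,x0:x1]=m[y0:y1,x0:x1]
    ys,xs=np.nonzero(M);P=np.c_[xs,ys].astype(float);c=P.mean(0);u,s,v=np.linalg.svd(P-c,full_matrices=False);d=v[0]*np.sign(v[0][1]);t=(P-c)@d
    a,b=c+d*(t.min()-.3),c+d*(t.max()+.3);E[fn]=(f,a,b,c);print(fn,M.sum(),a,b,s/np.sqrt(len(P))*3.46)
for k in (1,2,3):
    for S in (('w2','side0','top0'),('w2','side0'),('w2','top0')):
        p,e=tri(*[ray(E[n][0],*E[n][k]) for n in S]);print(k,S,np.round(p,4),np.round(e,4))
    print(np.round(onz(E['w2'][0],*E['w2'][k],.147),4),np.round(onz(E['top0'][0],*E['top0'][k],.147),4))
E
```

```text
w2 515 [ 88.97392087 198.94473346] [ 80.62682554 265.63113907] [65.90124207  7.7756867 ]
side0 57 [192.63026268 213.89940233] [216.44573614 246.30994693] [40.17666759  6.86819884]
top0 68 [195.96962609 173.96142612] [186.2731029  208.38859253] [35.78395831  1.90951497]
1 ('w2', 'side0', 'top0') [0.5475 0.2229 0.1494] [0.0005 0.0015 0.0017]
1 ('w2', 'side0') [0.5485 0.2229 0.1497] [0.0006 0.0006]
1 ('w2', 'top0') [0.5468 0.2233 0.147 ] [0.0007 0.0007]
[0.5471 0.224  0.147 ] [0.5463 0.2228 0.147 ]
2 ('w2', 'side0', 'top0') [0.4468 0.2482 0.1504] [0.0032 0.0031 0.0031]
2 ('w2', 'side0') [0.4447 0.2498 0.1502] [0.0024 0.0024]
2 ('w2', 'top0') [0.448  0.2446 0.1569] [0.001 0.001]
[0.4409 0.25   0.147 ] [0.4498 0.2469 0.147 ]
3 ('w2', 'side0', 'top0') [0.4959 0.236  0.1478] [0.0011 0.0011 0.0015]
3 ('w2', 'side0') [0.495  0.2369 0.1478] [0.0006 0.0006]
3 ('w2', 'top0') [0.4964 0.2345 0.151 ] [0. 0.]
[0.4943 0.2369 0.147 ] [0.4971 0.2351 0.147 ]
```

```bash
python3 - <<'E'
from h import *
plan(np.array([.496,.236,.24]),down((-.242,-.970)))
E
```

```text
turn(units) [-0.04  0.    1.04] shift in old frame [-0.4149 -0.0219  0.0897] shift in new frame [-0.4152  0.0155  0.0895]
```

Emit:
send_rows --series '[[[0,0,0],[-0.04,0,0.52]],[[0,0,0],[0,0,0.52]],[[-0.05,0.002,0],[0,0,0]],[[-0.055,0.002,0],[0,0,0]],[[-0.055,0.002,0],[0,0,0]],[[-0.055,0.002,0],[0,0,0]],[[-0.055,0.002,0],[0,0,0]],[[-0.055,0.002,0],[0,0,0]],[[-0.05,0.002,0],[0,0,0]],[[-0.04,0.0015,0.03],[0,0,0]],[[0,0,0.03],[0,0,0]],[[0,0,0.03],[0,0,0]],[[0,0,0],[0,0,0]],[[0,0,0],[0,0,0]]]' --fingers 105 --grip_force 40

```text
clock: 14.28
tcp_pos: [0.4959, 0.236, 0.2398]
orientation: [1.934, -2.475, -0.002]
contact_force: [1.2, 0.6, 0.7]
grip_width: 0.0503
```

```bash
python3 - <<'E'
from h import *
st();plan(np.array([.496,.236,.128]),down((-.242,-.970)))
f=snap('wrist','w8'); 
cv2.imwrite(f'pics/w8b.png',cv2.resize(f['frame'][:,:,::-1],(800,600),interpolation=cv2.INTER_NEAREST))
H=cv2.cvtColor(f['frame'],cv2.COLOR_RGB2HSV);m=(((H[...,0]<6)|(H[...,0]>172))&(H[...,1]>200)&(H[...,2]>110))
ys,xs=np.nonzero(m);print(len(xs),xs.min(),xs.max(),ys.min(),ys.max())
E
```

```text
t 14.28 tcp [0.4959 0.236  0.2398] F [1.24 0.61 0.67] w 0.0503 q [-0.07   0.321 -0.596  1.816  0.202  1.066 -2.556]
[[-0.242, -0.97, -0.001], [-0.97, 0.242, 0.001], [-0.0, 0.002, -1.0]]
turn(units) [0.02 0.01 0.  ] shift in old frame [ 0.     -0.0002  0.1118] shift in new frame [-0.     -0.      0.1118]
1701 92 263 131 257
```

View pics/w8b.png

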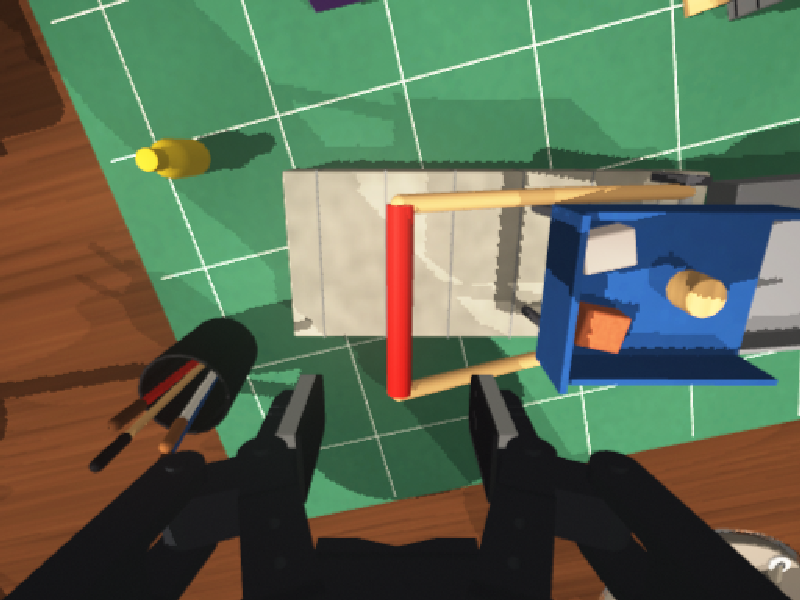

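```bash
python3 - <<'E'
from h import *
f=load('w8');p,Rc=cur();k=.64
for q,z in (((399,205),.154),((399,397),.154),((210,335),.09),((128,425),.16),((200,375),.16),((100,465),.16)):
    w=onz(f,q[0]*k,q[1]*k,z);print(q,np.round(w,3),'tool',np.round(Rc.inv().apply(w-p),3))
E
```

```text
(399, 205) [0.549 0.222 0.154] tool [ 0.001 -0.055  0.086]
(399, 397) [0.445 0.247 0.154] tool [0.002 0.052 0.086]
(210, 335) [0.487 0.371 0.09 ] tool [-0.128  0.042  0.151]
(128, 425) [0.468 0.399 0.16 ] tool [-0.151  0.067  0.081]
(200, 375) [0.488 0.348 0.16 ] tool [-0.106  0.035  0.081]
(100, 465) [0.447 0.426 0.16 ] tool [-0.172  0.094  0.081]
```

Emit:
send_rows --series '[[[0.001,-0.001,0.03],[0,0,0]],[[0,0,0.04],[0,0,0]],[[0,0,0.03],[0,0,0]],[[0,0,0.012],[0,0,0]],[[0,0,0],[0,0,0]],[[0,0,0],[0,0,0]]]'

```text
clock: 15.08
tcp_pos: [0.4976, 0.2354, 0.1293]
orientation: [-1.932, 2.474, 0.001]
contact_force: [0.1, 0.7, 0.3]
grip_width: 0.0503
```

Emit:
send_rows --series '[[[0,0,0],[0,0,0]],[[0,0,0],[0,0,0]],[[0,0,0],[0,0,0]],[[0,0,0],[0,0,0]],[[0,0,0],[0,0,0]]]' --fingers 255 --grip_force 30

```text
clock: 15.7
tcp_pos: [0.4968, 0.2342, 0.1284]
orientation: [1.933, -2.476, -0.0]
contact_force: [-1.5, -2.1, 6.4]
grip_width: 0.0128
```

```bash
python3 - <<'E'
from h import *
st()
th=np.linspace(0,1.32,23);ph=np.arctan2(75,-190)-th
P=np.c_[204.3*np.cos(ph),204.3*np.sin(ph)]
print(np.round(np.c_[th[1:],np.diff(P,axis=0)],2).tolist())
E
```

```text
t 15.7 tcp [0.4968 0.2342 0.1284] F [-1.47 -2.08  6.4 ] w 0.0128 q [-0.117  0.453 -0.551  1.922  0.31   0.851 -2.645]
[[-0.243, -0.97, -0.0], [-0.97, 0.243, -0.0], [0.0, 0.0, -1.0]]
[[0.06, 4.84, 11.26], [0.12, 5.51, 10.95], [0.18, 6.15, 10.6], [0.24, 6.78, 10.21], [0.3, 7.38, 9.79], [0.36, 7.95, 9.33], [0.42, 8.5, 8.83], [0.48, 9.01, 8.31], [0.54, 9.49, 7.75], [0.6, 9.94, 7.17], [0.66, 10.35, 6.56], [0.72, 10.73, 5.93], [0.78, 11.06, 5.27], [0.84, 11.36, 4.6], [0.9, 11.62, 3.91], [0.96, 11.83, 3.21], [1.02, 12.0, 2.49], [1.08, 12.13, 1.77], [1.14, 12.21, 1.04], [1.2, 12.25, 0.3], [1.26, 12.25, -0.43], [1.32, 12.2, -1.16]]
```

Emit:
send_rows --series '[[[0.0048,0,-0.0113],[0,0,0]],[[0.0055,0,-0.011],[0,0,0]],[[0.0062,0,-0.0106],[0,0,0]],[[0.0068,0,-0.0102],[0,0,0]],[[0,0,0],[0,0,0]]]'

```text
clock: 16.32
tcp_pos: [0.4912, 0.2123, 0.172]
orientation: [-1.932, 2.475, 0.001]
contact_force: [0.8, 3.4, 0.2]
grip_width: 0.0128
```

```bash
python3 - <<'E'
from h import *
st()
f=snap('side','s9'); cv2.imwrite(f'pics/s9b.png',cv2.resize(f['frame'][130:330,130:396,::-1],(798,600)))
E
```

```text
t 16.32 tcp [0.4912 0.2123 0.172 ] F [0.76 3.37 0.19] w 0.0128 q [-0.053  0.374 -0.577  1.919  0.252  0.918 -2.569]
[[-0.243, -0.97, 0.001], [-0.97, 0.243, 0.002], [-0.002, -0.0, -1.0]]
```

View pics/s9b.png

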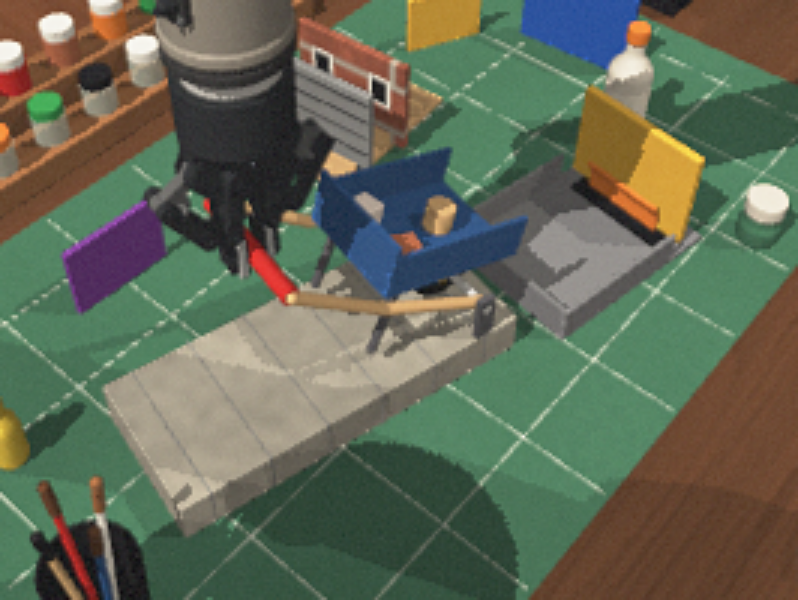

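Emit:
send_rows --series '[[[0.0074,0,-0.0098],[0,0,0]],[[0.008,0,-0.0093],[0,0,0]],[[0.0085,0,-0.0088],[0,0,0]],[[0.009,0,-0.0083],[0,0,0]],[[0.0095,0,-0.0078],[0,0,0]],[[0.0099,0,-0.0072],[0,0,0]],[[0.0104,0,-0.0066],[0,0,0]],[[0,0,0],[0,0,0]]]'

```text
clock: 17.38
tcp_pos: [0.4766, 0.1539, 0.231]
orientation: [-1.932, 2.471, 0.003]
contact_force: [0.0, 7.8, 9.4]
grip_width: 0.0125
```

Emit:
send_rows --series '[[[0.0107,0,-0.0059],[0,0,0]],[[0.0111,0,-0.0053],[0,0,0]],[[0.0114,0,-0.0046],[0,0,0]],[[0.0116,0,-0.0039],[0,0,0]],[[0.0118,0,-0.0032],[0,0,0]],[[0.012,0,-0.0025],[0,0,0]],[[0.0121,0,-0.0018],[0,0,0]],[[0,0,0],[0,0,0]]]'

```text
clock: 18.38
tcp_pos: [0.4562, 0.0731, 0.2572]
orientation: [-1.933, 2.476, 0.002]
contact_force: [-2.3, 2.4, 9.1]
grip_width: 0.0129
```

Emit:
send_rows --series '[[[0.0122,0,-0.001],[0,0,0]],[[0.0122,0,-0.0003],[0,0,0]],[[0.0122,0,0.0004],[0,0,0]],[[0.0122,0,0.0011],[0,0,0]],[[0,0,0],[0,0,0]],[[0,0,0],[0,0,0]]]'

```text
clock: 19.12
tcp_pos: [0.4442, 0.0257, 0.2554]
orientation: [1.933, -2.475, -0.002]
contact_force: [-1.7, 1.1, 3.9]
grip_width: 0.013
```

```bash
python3 - <<'E'
from h import *
st()
f=snap('side','s10'); cv2.imwrite(f'pics/s10b.png',cv2.resize(f['frame'][130:330,130:396,::-1],(798,600)))
f=snap('wrist','w10'); cv2.imwrite(f'pics/w10b.png',f['frame'][:,:,::-1])
E
```

```text
t 19.12 tcp [0.4442 0.0257 0.2554] F [-1.73  1.08  3.9 ] w 0.013 q [ 0.292  0.103 -0.518  2.019  0.058  1.035 -2.068]
[[-0.242, -0.97, -0.002], [-0.97, 0.242, 0.001], [-0.0, 0.002, -1.0]]
```

View pics/s10b.png

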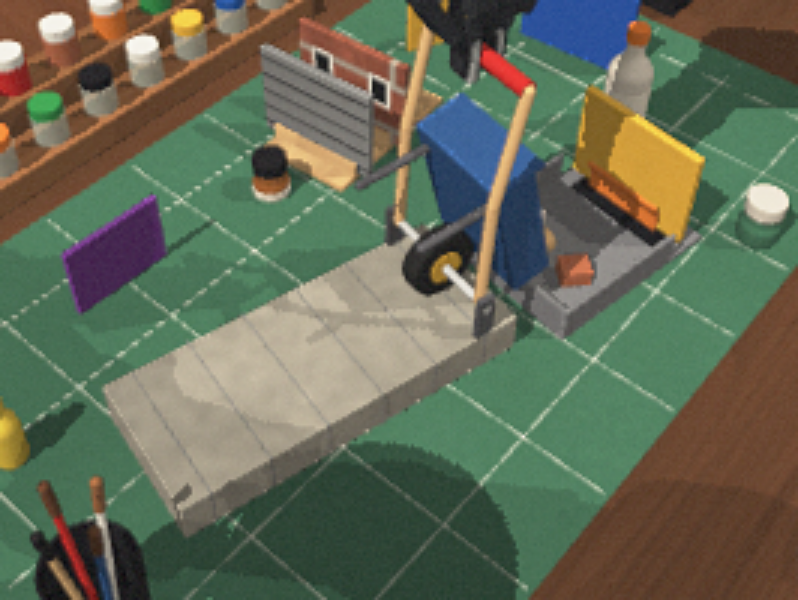

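View pics/w10b.png

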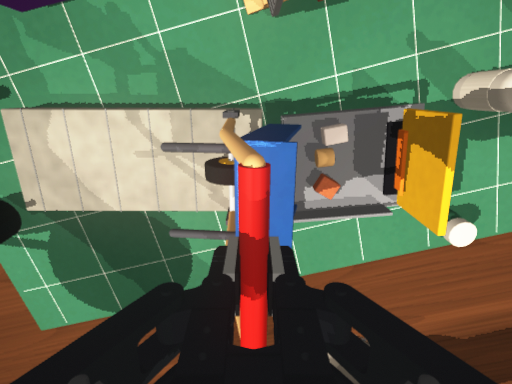

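All three castings are in the tray: stone at (333,133), drum at (325,157) and brick at (327,186) in the wrist view. I'll lower along the same arc.

Emit:
send_rows --series '[[[-0.0122,0,-0.0011],[0,0,0]],[[-0.0122,0,-0.0004],[0,0,0]],[[-0.0122,0,0.0003],[0,0,0]],[[-0.0122,0,0.001],[0,0,0]],[[-0.0121,0,0.0018],[0,0,0]],[[-0.012,0,0.0025],[0,0,0]],[[-0.0118,0,0.0032],[0,0,0]],[[-0.0116,0,0.0039],[0,0,0]],[[-0.0114,0,0.0046],[0,0,0]],[[-0.0111,0,0.0053],[0,0,0]],[[-0.0107,0,0.0059],[0,0,0]],[[0,0,0],[0,0,0]]]'

```text
clock: 20.72
tcp_pos: [0.4763, 0.1524, 0.2283]
orientation: [-1.935, 2.474, 0.003]
contact_force: [1.3, -0.2, 0.2]
grip_width: 0.0129
```

Emit:
send_rows --series '[[[-0.0104,0,0.0066],[0,0,0]],[[-0.0099,0,0.0072],[0,0,0]],[[-0.0095,0,0.0078],[0,0,0]],[[-0.009,0,0.0083],[0,0,0]],[[-0.0085,0,0.0088],[0,0,0]],[[-0.008,0,0.0093],[0,0,0]],[[-0.0074,0,0.0098],[0,0,0]],[[0,0,0],[0,0,0]]]'

```text
clock: 21.72
tcp_pos: [0.4913, 0.2127, 0.17]
orientation: [1.934, -2.476, -0.002]
contact_force: [3.8, -0.6, -0.6]
grip_width: 0.0129
```

Emit:
send_rows --series '[[[-0.0034,0,0.0051],[0,0,0]],[[-0.0034,0,0.0051],[0,0,0]],[[-0.0031,0,0.0053],[0,0,0]],[[-0.0031,0,0.0053],[0,0,0]],[[-0.0028,0,0.0055],[0,0,0]],[[-0.0027,0,0.0055],[0,0,0]],[[-0.0012,0,0.0028],[0,0,0]],[[-0.0012,0,0.0028],[0,0,0]],[[-0.0012,0,0.0028],[0,0,0]],[[0,0,0],[0,0,0]],[[0,0,0],[0,0,0]]]'

```text
clock: 23.1
tcp_pos: [0.4964, 0.2336, 0.1306]
orientation: [1.934, -2.476, -0.002]
contact_force: [3.2, -0.4, -0.5]
grip_width: 0.0127
```

```bash
python3 - <<'E'
from h import *
st()
E
```

```text
t 23.1 tcp [0.4964 0.2336 0.1306] F [ 3.19 -0.45 -0.51] w 0.0127 q [-0.108  0.451 -0.561  1.922  0.31   0.855 -2.645]
[[-0.242, -0.97, -0.001], [-0.97, 0.242, 0.001], [-0.001, 0.001, -1.0]]
```

Emit:
send_rows --series '[[[-0.0005,0,0.001],[0,0,0]],[[-0.0003,0,0.001],[0,0,0]],[[0,0,0.0005],[0,0,0]],[[0,0,0],[0,0,0]],[[0,0,0],[0,0,0]]]'

```text
clock: 23.72
tcp_pos: [0.4966, 0.2342, 0.129]
orientation: [1.933, -2.476, -0.0]
contact_force: [1.0, -2.5, 8.5]
grip_width: 0.013
```

The bar is back at its starting height and touching (Fz 8.5 N). I'll open gently and rise.

Emit:
send_rows --series '[[[0,0,0],[0,0,0]],[[0,0,0],[0,0,0]],[[0,0,0],[0,0,0]],[[0,0,0],[0,0,0]],[[0,0,-0.01],[0,0,0]],[[0,0,-0.04],[0,0,0]],[[0,0,-0.05],[0,0,0]],[[0,0,-0.06],[0,0,0]],[[0,0,-0.06],[0,0,0]],[[0,0,-0.04],[0,0,0]],[[0.04,-0.03,0],[0,0,0]],[[0.05,-0.04,0],[0,0,0]],[[0.05,-0.04,0],[0,0,0]],[[0.05,-0.01,0],[0,0,0]],[[0,0,0],[0,0,0]],[[0,0,0],[0,0,0]],[[0,0,0],[0,0,0]]]' --fingers 105

```text
clock: 25.85
tcp_pos: [0.5656, 0.0255, 0.3883]
orientation: [-1.937, 2.473, 0.002]
contact_force: [-0.4, -0.4, -0.4]
grip_width: 0.05
```

```bash
python3 - <<'E'
from h import *
st()
f=snap('side','s11'); cv2.imwrite(f'pics/s11b.png',cv2.resize(f['frame'][90:330,110:430,::-1],(800,600)))
f=snap('wrist','w11'); cv2.imwrite(f'pics/w11b.png',cv2.resize(f['frame'][:,:,::-1],(800,600)))
E
```

```text
t 25.85 tcp [0.5656 0.0255 0.3883] F [-0.44 -0.37 -0.45] w 0.05 q [ 0.255  0.228 -0.497  1.576  0.109  1.366 -2.066]
[[-0.239, -0.971, -0.0], [-0.971, 0.239, 0.001], [-0.001, 0.001, -1.0]]
```

View pics/s11b.png

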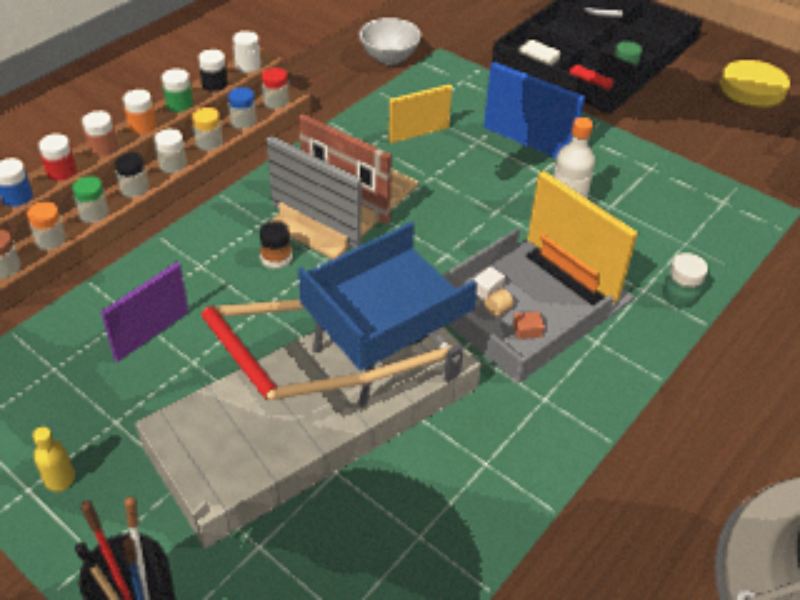

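View pics/w11b.png

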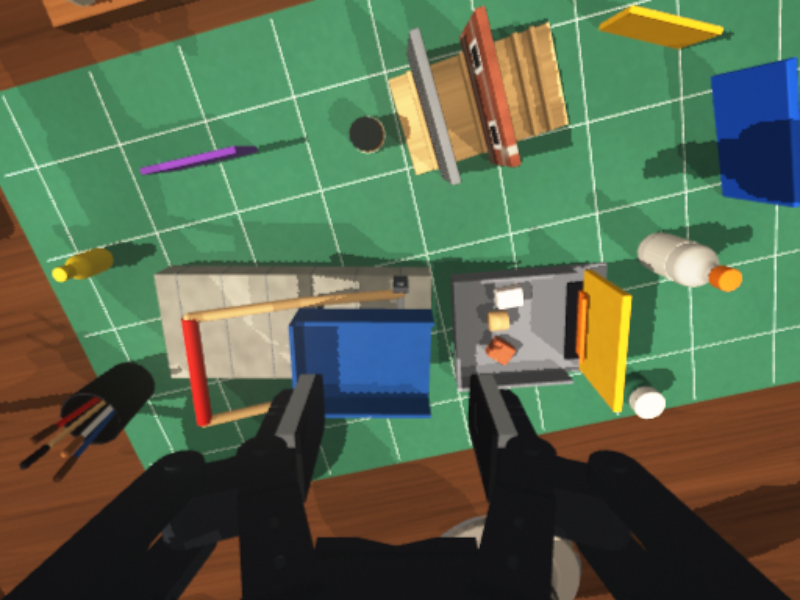

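The skip is empty, the barrow stands on its legs, and all three castings lie in the tray. The board is upright in the clip and the bystanders haven't moved. I'm handing in.

```bash
python3 - <<'E'
from h import *
print(r.hand_in())
E
```

```text
the job is handed in; nothing more can be done
None
```

The job is done and handed in at about 26 s of the 72 s allowed; no verdict was reported.

- **Board:** I took the yellow backboard from the rack's end slot and pressed it into the orange clip. It came to a hard stop with its foot about 10 mm above the table, where the push rose to about 30 N without further travel. It stayed upright after I let go.
- **Barrow:** I then lifted the barrow by the red bar, tipped it to about 1.3 rad and lowered it along the same arc. The bar ended within 1 mm of its starting height before I let go.
- **Last checks:** The side and wrist pictures show all three castings in the tray, the skip empty, the barrow on its legs and the board upright in the clip. The other panels, jars and bottles looked undisturbed, and the gripper was clear of everything.
- **Disagreements:** My camera views put the clip's jaw tips 1–6 mm apart in position and height, so I set the final alignment from the wrist view. The barrow's heading came out about 5° off the tray's. While the board was going in, the vertical force read −3 to −5 N, the opposite sign to what I expected, until it hit the stop. I didn't measure the board's height again after the tip, only looked at it.

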